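# Load a tube piece under a spring hold-down

## Task

Load the welding fixture on the bench without picking anything up: with one fingertip press the long plate down to hold the spring flap open, and meanwhile with the other fingertip push the steel tube piece along its channel, under the flap, until it is fully home against the end stop. Then let go so that the flap comes down on the piece, and leave the cup, the V-block and the brush where they are.

Things in the scene. Friction and masses are not known exactly. Their poses are not given: they have to be found in the camera images.
- fixture: Fixed welding fixture: a grey base plate 250 x 165 mm, 12 mm thick, with a straight channel on it. Origin on the bench surface right below the middle of the flap's hinge line. Axes: x along the channel towards the end stop, y level from the hinge line towards the channel, z up. All positions in the other entries are in this frame, in mm; heights are above the bench.
- channel (a point): Middle of the channel's floor (30 mm high). The floor runs x = -132 to +98, centred on y = +52, 48 mm wide between two fences 6 mm thick that rise 8 mm over the floor. Open at the -x end.
- end_stop (a point): Foot of the end stop's face, at x = +80, y = +52, on the channel's floor. The stop is a dark block across the channel, 20 mm higher than the floor.
- hinge (a point): Point on the flap's hinge line, which is parallel to x at y = 0, 66 mm high. Two posts 16 mm wide (y), 10 mm thick (x) and 74 mm high hold it at x = -124 and x = +86.
- workpiece: Loose steel tube piece with closed ends, about 0.35 kg: 90 long (x) x 44 wide (y) x 26 mm high (z), with a dark weld seam near each end. Origin at the centre of its underside. It lies in the channel, lengthwise, short of the flap; pushed home its end touches the end stop (its centre then at x = +35).
- flap (a joint): Spring-closed flap, rad: 0 shut (foot 6 mm over the floor: the piece cannot pass), 0.60 fully open (foot about 40 mm over the floor); above 0.40 the foot clears the piece; about 0.36 it rests on the piece. Flap and press plate are one rigid rocker: pushing the plate down swings the flap up, a spring shuts it when let go. Fully open takes about 8 N down on the plate.
- flap_foot (a point): Underside of the flap's foot, middle of its length. The foot is a dark round-bottomed bar, 30 mm long along x (x = +40 to +70), 14 mm wide, over the channel's middle. The aluminium flap that carries it spans x = +35 to +75 and y = 0 to +62 when shut.
- press_plate (a point): Middle of the top of the aluminium press plate: 132 mm long (x = -118 to +14), 58 wide, across the hinge from the channel, y = -21 to -75. Shut, it slopes up away from the hinge by 0.4 rad, middle 66 mm high; fully open, down by 0.2 rad, top 40 mm high at y = -42, 10 mm over the channel's floor: so two level fingertips spread along y can press it and push the piece.
- vblock: Bystander: loose steel V-block, 70 x 68 mm, about 40 mm high, beside the fixture. Origin at the centre of its underside.
- cup: Bystander: white plastic cup, 70 mm across, 85 mm high, beside the fixture. Origin at the centre of its underside.
- brush: Bystander: wooden-handled brush, about 200 mm long, lying on the bench at the press-plate side of the fixture. Origin at its underside.
Mind the look-alikes: they are no part of the job. Leave any pink or yellow look-alike of the workpiece alone.

How it is judged (in metres and radians):
On the way, in this order (a step that is already met when the one before it is completed fails the run):
1. a finger holds the flap open by the press plate, with the piece still short of the foot (value of joint flap above 0.4 rad and contact force between the fingers and flap above 1 N and x of workpiece in the frame of fixture below -0.003 m), for 0.1 s.
2. the piece is home against the end stop while a finger still holds the flap open (value of joint flap above 0.38 rad and contact force between the fingers and flap above 1 N and x of workpiece in the frame of fixture above 0.03 m), for 0.1 s.
At the end, for the whole second after the job is handed in: The tube piece lies flat in the channel within 5 mm of the end stop, at rest, and the released flap is down on it, pressing with more than 1 N (x of workpiece in the frame of fixture between 0.03 and 0.038 m and y of workpiece in the frame of fixture between 0.047 and 0.057 m and angle between workpiece's own z axis and vertical below 0.05 rad and value of joint flap between 0.31 and 0.41 rad and contact force between flap and workpiece above 1 N and linear speed of workpiece below 0.01 m/s); the robot touches nothing.
It fails at once if the tube piece is lifted (over 12 mm) or tipped (z of workpiece in the frame of fixture above 0.042 m or angle between workpiece's own z axis and vertical above 0.3 rad).
It fails at once if the V-block, cup or brush is disturbed (moved over 20 mm) (distance of any of vblock, cup, brush from where it was at the start of the episode above 0.02 m).
It also fails if it takes over 42 s, if anything falls off the work surface, if the arm or the gripper's body presses on something with over 40 N, if the wrist force passes 120 N, or if a joint passes its speed limit or range.

## Robot

A 6-joint arm with a two-finger parallel gripper is mounted at the origin on the work surface. World frame = base frame: x ahead of the robot, y to its left, z up, the work surface at z = 0. Lengths are in mm, angles in rad, forces in N, time in s.
With the tool pointing down it reaches from about 325 to 750 mm from the base axis. Payload 7.6 kg.
Tool frame: the origin (TCP) lies at the very end of the fingers, on their centre line; the grasp point (between the pads) lies 19 mm behind it; z points along the fingers, y is the direction in which the jaws open and shut (so a half turn about z gives the same grasp; the last joint's range is limited). The gripper opens to 85 mm and grips with 20 to 120 N. Pads are 22 mm wide; open, the fingers measure 114 mm over their backs; the gripper's body (76 mm by 85 mm) begins 54 mm behind the grasp point. The pads swing forward as they close: fully open they stand 13 mm farther back than shut.
Start: joints at [-1.31, 0.052, 1.401, -0, 1.689, -0.07], TCP at [170.545, -496.548, 231.323] pointing down, gripper open.
Joint ranges: [-2.9, 2.9], [-0.91, 2.17], [0.12, 2.37], [-1.06, 4.2], [0.26, 2.73], [-2.93, 2.93]. Speed limits (rad/s): [2.57, 2.57, 3.01, 3.14, 3.14, 3.14].

## Interface

Orientations are given as a unit quaternion [x, y, z, w].
In Python, from plant import r gives the robot as it stands.
- The arm moves only by the tool drive_tool, never from a script. Its argument "moves" is one flat list of numbers, 7 for each row, row after row: the closure in counts, from 0 (fully open) to 255 (shut), then the shift along the tool's x, y, z in cm, then the turn, a rotation vector about the tool's x, y, z in degrees. In form: [jaw, tx, ty, tz, wx, wy, wz, jaw, tx, ty, tz, wx, wy, wz, ...]. A call has 1 to 12 rows; each row shifts and turns the commanded pose from where the row before left it, along the tool's axes as they then stand; what a row does not reach is not made up. A row lasts 1/8 s, in which the tool goes at most 62.5 mm and 10.7 degrees, less where a joint would pass 70% of its speed; a pose out of reach is approached as far as the arm can. A call with a gripper value outside its range is refused whole. The fingers move at their own pace and stop on an object; "newtons" is the grip in N (left out, the last holds). Time passes only in rows, so rows that do not move let the fingers close. It gives the time, the measured TCP pose, the force and the opening at its end, in the units of the state.
- r.sense(): the state, without advancing time (a new reading comes with each control period).
- r.grab_frame(name): name is "side" or "top" or "wrist"; returns the picture (384x512x3 uint8, blue, green, red); there is no depth.
- r.camera_params(name): a dict with "fx", "fy", "cx", "cy" (pixels), "extrinsics" (4x4, takes a point from camera to world coordinates). Camera axes: x right, y up, looking along -z (the intrinsics and any distortion apply to the point x, -y, -z); pixel columns grow to the right and rows downward; lengths in mm; the calibration is good to about 2 mm. The wrist camera is an equidistant fisheye: a pixel r from the principal point sees the ray r / f radians off the axis. A picture is of the moment at which its call begins: read the wrist's pose just before it. camera_params takes no time and is no camera call; for the wrist camera it gives the pose at the moment of the call.
- r.hand_in(): hands the job in, once; it reports no verdict.
The state is a dict: "t": time; "q": joint angles; "dq": joint speeds; "joint_torque": joint torques, N m; "tool_pos": TCP position; "eef_rot": TCP orientation; "force": force on the tool from outside, world axes, zero at the start; "torque": the same for the moment, N m; "width": finger opening in mm.
Only numpy, scipy, OpenCV 4.12 (cv2) and the standard library are available. Lean on these libraries where they do the work, as an engineer would, in place of code of your own. Each camera call takes 0.05 s, during which the arm holds its last target.

## Working session

There is one attempt and no reset: what is moved stays moved. The work goes in short steps, Python scripts to look and compute and a tool call to move; the robot and the scene stay as the last step left them, time stands still between calls to the robot, and variables do not carry over. Pictures are saved under pics/ and viewed, and the job is handed in when it is done.

Besides the shell and the picture viewer there is one more tool, called after "Call:" by a JSON object that holds its "op" and its "data", one argument or row to a line. drive_tool: Moves the arm, as the interface text tells. Its arguments: {"type":"object","properties":{"moves":{"type":"array","items":{"type":"number"}},"newtons":{"type":"number"}},"required":["moves"]}

```bash
mkdir -p pics; ls
python3 - <<'E'
from plant import r
import cv2,numpy as np
np.set_printoptions(precision=4,suppress=True)
for n in("side","top","wrist"):
    p=r.camera_params(n);f=r.grab_frame(n);cv2.imwrite(f"pics/{n}0.png",f)
    print(n,{k:(np.array(v) if k=="extrinsics" else v) for k,v in p.items()})
print(r.sense())
E
```

```text
pics
side {'fx': 382.11489812134266, 'fy': 382.11489812134266, 'cx': 244.52928457600711, 'cy': 194.45227396881594, 'extrinsics': array([[ -0.7256,   0.321 ,  -0.6086,  58.0528],
       [ -0.6876,  -0.3698,   0.6248, 536.5518],
       [ -0.0245,   0.8719,   0.4891, 449.276 ],
       [  0.    ,   0.    ,   0.    ,   1.    ]])}
top {'fx': 384.5050222074087, 'fy': 384.5050222074087, 'cx': 253.54092189576542, 'cy': 196.9877644650321, 'extrinsics': array([[ -0.0227,   0.9908,  -0.1338, 396.2423],
       [ -0.9993,  -0.0266,  -0.0274,  37.539 ],
       [ -0.0307,   0.133 ,   0.9906, 878.7739],
       [  0.    ,   0.    ,   0.    ,   1.    ]])}
wrist {'fx': 297.3186396354542, 'fy': 297.3186396354542, 'cx': 254.81487377426473, 'cy': 188.85771673045383, 'extrinsics': array([[   0.3252,    0.8973,    0.2985,  246.7862],
       [  -0.9456,    0.3091,    0.1011, -469.6164],
       [  -0.0016,   -0.3151,    0.9491,  373.4732],
       [   0.    ,    0.    ,    0.    ,    1.    ]])}
{'t': 0.15, 'q': array([-1.3103,  0.0527,  1.4015, -0.    ,  1.6886, -0.0703]), 'dq': array([ 0.0003, -0.0013, -0.0059, -0.0023,  0.0014,  0.0008]), 'joint_torque': array([  0.0014, -38.1952, -36.0424,   0.    ,   0.0046,   0.    ]), 'tool_pos': array([ 170.483 , -496.3259,  230.6607]), 'eef_rot': array([ 0.9864,  0.1646, -0.0001, -0.0006]), 'force': array([-0.4339, -1.1248, -0.321 ]), 'torque': array([-0.0108, -0.022 , -0.0166]), 'width': 85.05604256287779}
```

View pics/top0.png

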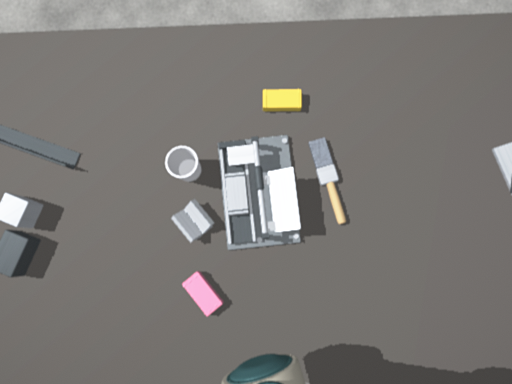

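View pics/side0.png

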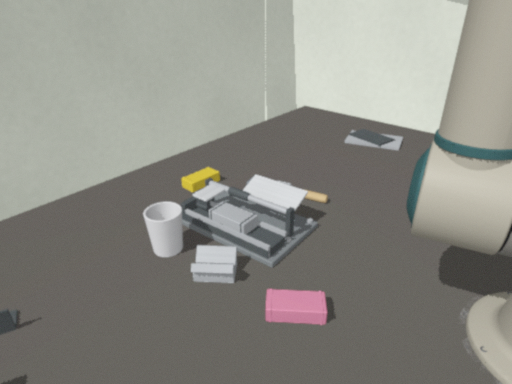

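View pics/wrist0.png

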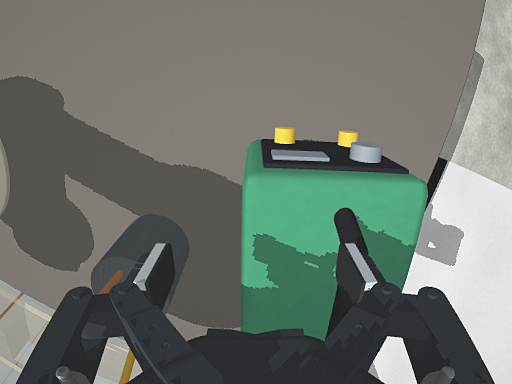

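Run:
```python
import cv2
f=cv2.imread('pics/top0.png');cv2.imwrite('pics/topz.png',cv2.resize(f[120:260,160:360],None,fx=4,fy=4,interpolation=cv2.INTER_CUBIC))
f=cv2.imread('pics/side0.png');cv2.imwrite('pics/sidez.png',cv2.resize(f[160:300,140:340],None,fx=4,fy=4,interpolation=cv2.INTER_CUBIC))
```

```text
(no output)
```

View pics/topz.png

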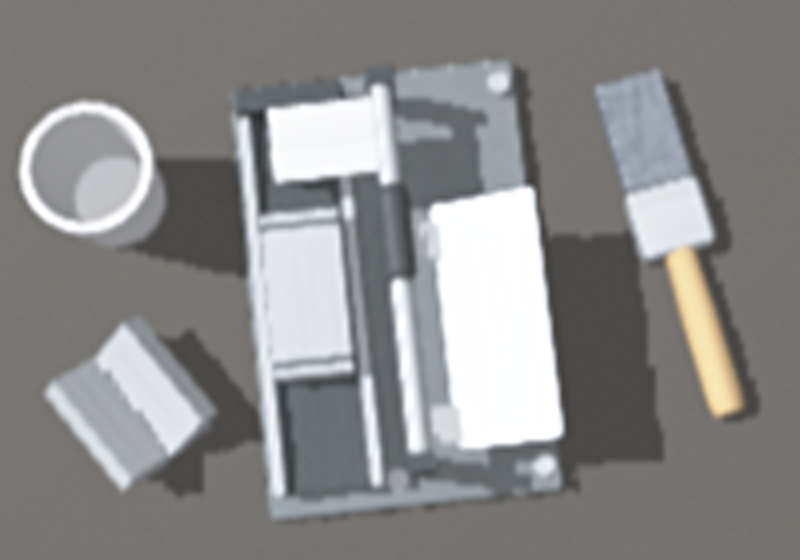

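View pics/sidez.png

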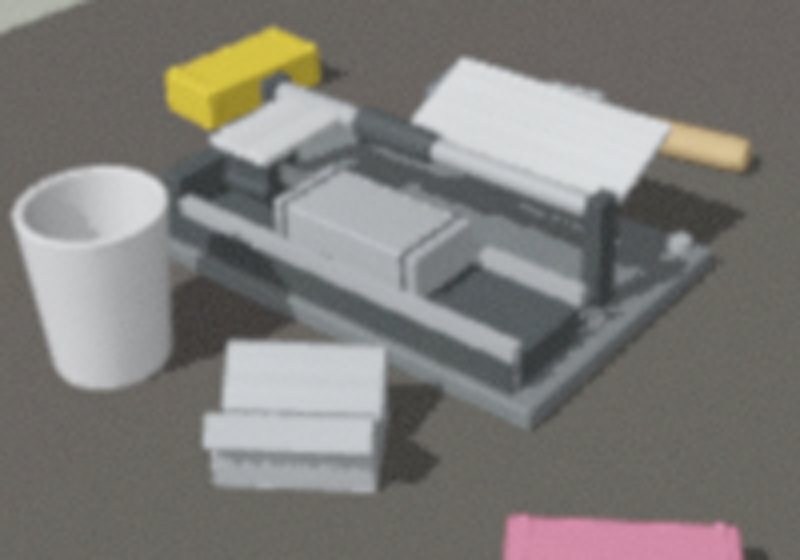

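```bash
cat > h.py <<'E'
import numpy as np,cv2
np.set_printoptions(precision=2,suppress=True)
def ray(P,u,v):
    E=np.array(P['extrinsics']);d=np.array([(u-P['cx'])/P['fx'],-(v-P['cy'])/P['fy'],-1]);return E[:3,3],E[:3,:3]@d
def onz(P,u,v,z):
    o,d=ray(P,u,v);return (o+d*(z-o[2])/d[2])[:2]
E
python3 - <<'E'
from h import *
from plant import r
T=r.camera_params('top');S=r.camera_params('side')
# name,cam,u,v (zoomed), fixture x,y,z
L=[('lf','t',281,495,-132,79,38),('rf','t',377,487,-132,25,38),
('pfb','t',563,443,-118,-75,77),('pft','t',533,187,14,-75,77),('pnb','t',460,447,-118,-21.5,55),('pnt','t',430,203,14,-21.5,55),
('lfside','s',520,352,-132,79,38),('plfb','s',670,127,14-132,-21.5,55)][:7]
L+=[('pftS','s',463,58,14,-75,77)]
W=[];F=[]
for n,c,u,v,x,y,z in L:
    p=onz(T,160+u/4-.4,120+v/4-.4,z) if c=='t' else onz(S,140+u/4-.4,160+v/4-.4,z)
    W.append(p);F.append((x,y));
W=np.array(W);F=np.array(F,float)
def fit(idx):
    a=F[idx];b=W[idx];am=a.mean(0);bm=b.mean(0)
    A=a-am;B=b-bm
    th=np.arctan2((A[:,0]*B[:,1]-A[:,1]*B[:,0]).sum(),(A*B).sum())
    R=np.array([[np.cos(th),-np.sin(th)],[np.sin(th),np.cos(th)]]);return th,R,bm-R@am
th,R,t=fit(list(range(6)))
print(np.degrees(th),t)
for l,w,f in zip(L,W,F): print(l[0],w,(w-t)@R-f)
for n,c,u,v,z in [('wp TL','t',262,215,56),('TR','t',340,207,56),('BR','t',354,370,56),('BL','t',278,380,56),('flapTL','t',268,108,60),('flapBL','t',274,181,60),
 ('cup','t',110,200,0),('vb','t',130,405,30),('brush','t',655,130,10),('brushend','t',728,410,10),('brushmid','t',680,240,15)
 ,('base','t',513,62,12),('base','t',565,490,12),('base','t',272,505,12),('base','t',235,92,12)]:
    p=onz(T,160+u/4-.4,120+v/4-.4,z);print(n,p,(p-t)@R)
E
```

```text
4.7818340161684025 [547.05  48.44]
lf [409.38 114.67] [ 0.32 -1.52]
rf [412.48  62.33] [-0.95  0.06]
pfb [432.14 -35.74] [-3.54  0.69]
pft [567.81 -25.15] [ 0.55 -0.07]
pnb [432.32  17.07] [ 1.05 -0.2 ]
pnt [565.27  29.43] [2.57 1.03]
lfside [405.09 120.87] [-3.43  5.01]
pftS [566.24 -21.03] [-0.67  4.17]
wp TL [561.06 121.21] [20.02 71.35]
TR [564.27  78.52] [19.66 28.54]
BR [474.88  72.74] [-69.9   30.23]
BL [470.53 113.75] [-70.81  71.46]
flapTL [619.84 116.74] [78.23 62.  ]
flapBL [578.9  114.01] [37.21 62.69]
cup [583.77 216.  ] [ 50.56 163.92]
vb [461.05 198.7 ] [-73.18 156.9 ]
brush [ 613.55 -101.66] [  53.76 -155.12]
brushend [ 451.37 -134.87] [-110.63 -174.7 ]
brushmid [ 548.02 -111.96] [ -12.41 -159.92]
base [655.93 -21.35] [102.68 -78.63]
base [408.88 -41.78] [-145.21  -78.39]
base [404.33 122.19] [-136.08   85.39]
base [643.1  140.49] [103.39  83.73]
```

Call:
{"op": "drive_tool", "data": {
  "moves": [0,0,0,-5,0,0,0,0,0,0,-5,0,0,0,0,4.48,-4.16,0,0,0,0,0,4.48,-4.16,0,0,0,0,0,4.48,-4.16,0,0,0,0,0,4.48,-4.16,0,0,0,0,0,4.48,-4.16,0,0,0,0,0,4.48,-4.16,0,0,0,0,0,4.48,-4.16,0,0,0,0,0,4.48,-4.16,0,0,0,0,0,4.48,-4.16,0,0,0,0,0,4.48,-4.16,0,0,0,0]
}}

```text
t: 1.65
tool_pos: [459.7, 44.5, 331.2]
eef_rot: [0.986, 0.165, 0.0, 0.0]
force: [0.8, -0.6, 0.0]
width: 85.4
```

Call:
{"op": "drive_tool", "data": {
  "moves": [0,0,0,5,0,0,7.1,0,0,0,5,0,0,7.1,0,0,0,0,0,0,0,0,0,0,0,0,0,0]
}}

```text
t: 2.15
tool_pos: [459.9, 42.3, 233.7]
eef_rot: [0.999, 0.042, 0.002, 0.0]
force: [-0.1, -0.1, 0.2]
width: 85.4
```

```bash
cat >> h.py <<'E'
from scipy.spatial.transform import Rotation as Ro
def wray(P,u,v):
    E=np.array(P['extrinsics']);x=(u-P['cx'])/P['fx'];y=(v-P['cy'])/P['fy'];a=np.hypot(x,y)
    s=np.sin(a)/a if a>1e-9 else 1
    return E[:3,3],E[:3,:3]@np.array([x*s,-y*s,-np.cos(a)])
def wonz(P,u,v,z):
    o,d=wray(P,u,v);return (o+d*(z-o[2])/d[2])[:2]
E
python3 - <<'E'
from h import *
from plant import r
import json
P=r.camera_params('wrist');f=r.grab_frame('wrist');cv2.imwrite('pics/w1.png',f)
json.dump({k:np.array(v).tolist() for k,v in P.items()},open('w1.json','w'))
s=r.sense();print(s['t'],s['tool_pos'],Ro.from_quat(s['eef_rot']).as_matrix(),s['force'])
cv2.imwrite('pics/w1z.png',cv2.resize(f,None,fx=1.55,fy=1.55,interpolation=cv2.INTER_CUBIC))
E
```

```text
2.2 [460.15  42.24 234.23] [[ 1.    0.08  0.  ]
 [ 0.08 -1.   -0.  ]
 [ 0.    0.   -1.  ]] [-0.08  0.46 -0.06]
```

View pics/w1z.png

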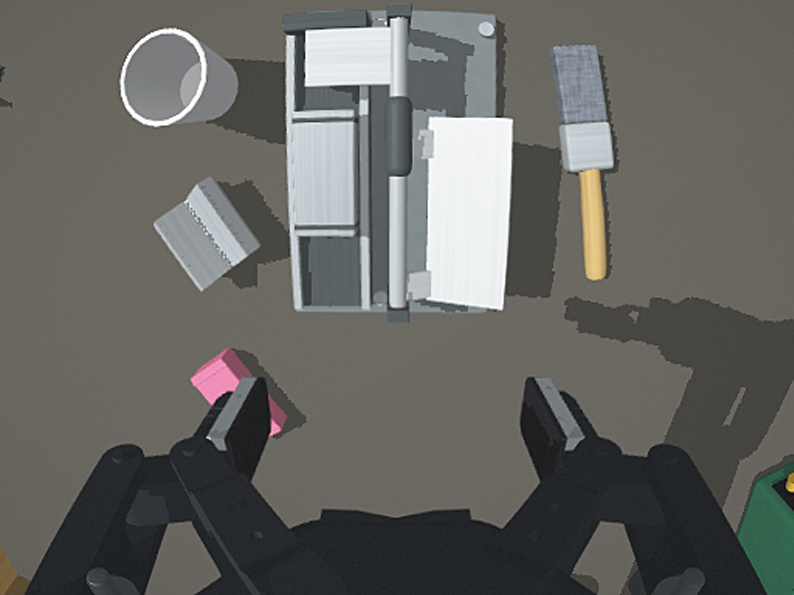

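```bash
cat > m.py <<'E'
from h import *
import json
P=json.load(open('w1.json'))
L=[('lfend',297,308,-132,79,38),('rfend',364,307,-132,25,38),('postN',397,309,-129+5,0,74),('postF',399,10,86,0,74),
('plateOutF',512,119,14,-75,77),('plateOutN',503,310,-118,-75,77),('plInF',430,117,14,-21.5,55),('plInN',429,300,-118,-21.5,55),('hingeN',398,300,-115,0,70),('hingeF',399,30,75,0,70)]
W=[];F=[]
for n,u,v,x,y,z in L: W.append(wonz(P,u/1.55,v/1.55,z));F.append((x,y))
W=np.array(W);F=np.array(F,float)
i=list(range(8));a=F[i];b=W[i];am=a.mean(0);bm=b.mean(0);A=a-am;B=b-bm
th=np.arctan2((A[:,0]*B[:,1]-A[:,1]*B[:,0]).sum(),(A*B).sum());R=np.array([[np.cos(th),-np.sin(th)],[np.sin(th),np.cos(th)]]);t=bm-R@am
print(np.degrees(th),t)
for l,w,f in zip(L,W,F): print(l[0],w,(w-t)@R-f)
for n,u,v,z in [('wpTopFL',297,113,56),('wpTopFR',355,113,56),('wpNL',298,226,56),('wpNR',357,227,56),('wpbotN',325,237,32),('baseNL',296,311,12),('baseNR',490,312,12),('baseFR',497,15,12)]:
    p=wonz(P,u/1.55,v/1.55,z);print(n,p,(p-t)@R)
E
python3 m.py; python3 -c "
import cv2
f=cv2.imread('pics/w1.png');cv2.imwrite('pics/w1c.png',cv2.resize(f[0:210,180:340],None,fx=2.8*1,fy=2.8,interpolation=cv2.INTER_CUBIC))"
```

```text
4.533142420077257 [547.68  48.1 ]
lfend [409.4  116.63] [-0.43  0.24]
rfend [414.98  63.3 ] [0.91 0.63]
postN [428.74  38.71] [4.69 0.04]
postF [631.96  54.94] [-1.45  0.16]
plateOutF [566.43 -24.38] [-1.04  1.26]
plateOutN [435.26 -35.96] [-0.72  0.09]
plInF [562.49  27.54] [-0.87 -0.17]
plInN [430.85  15.03] [-1.09 -2.24]
hingeN [434.07  38.45] [ 0.97 -0.64]
hingeF [618.86  53.79] [-3.6   0.05]
wpTopFL [559.02 119.17] [16.92 69.95]
wpTopFR [560.91  78.82] [15.62 29.57]
wpNL [478.76 113.95] [-63.5   71.08]
wpNR [481.06  71.52] [-64.56  28.61]
wpbotN [467.05  97.26] [-76.49  55.37]
baseNL [396.57 122.61] [-144.76   86.22]
baseNR [409.87 -43.32] [-144.61  -80.25]
baseFR [656.82 -21.09] [103.33 -77.6 ]
```

View pics/w1c.png

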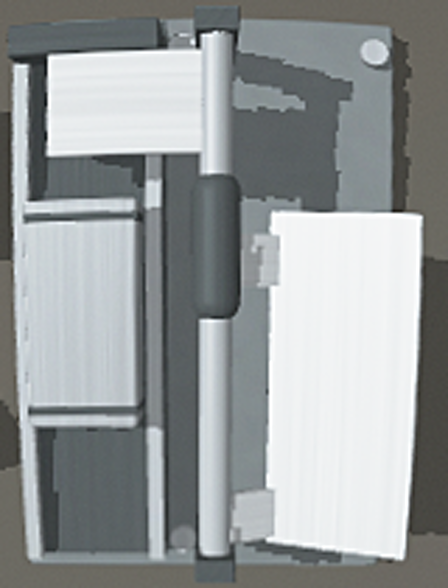

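Call:
{"op": "drive_tool", "data": {
  "moves": [0,0,0,4,0,0,0,0,0,0,4,0,0,0,0,0,0,4,0,0,0,0,0,0,3,0,0,0,0,0,0,1,0,0,0,0,0,0,0,0,0,0]
}}

```text
t: 2.95
tool_pos: [460.1, 42.3, 72.8]
eef_rot: [0.999, 0.042, 0.001, 0.0]
force: [-0.0, -0.2, 0.4]
width: 85.8
```

Run:
```python
from h import *
from plant import r
f=r.grab_frame('side');g=r.grab_frame('wrist')
cv2.imwrite('pics/s2.png',cv2.resize(f[100:300,140:400],None,fx=3,fy=3,interpolation=cv2.INTER_CUBIC))
cv2.imwrite('pics/w2.png',cv2.resize(g,None,fx=1.5,fy=1.5))
s=r.sense();print(s['t'],s['tool_pos'],s['eef_rot'],s['force'])
```

```text
3.05 [460.48  42.36  73.37] [1.   0.04 0.   0.  ] [0.81 0.16 0.17]
```

View pics/s2.png

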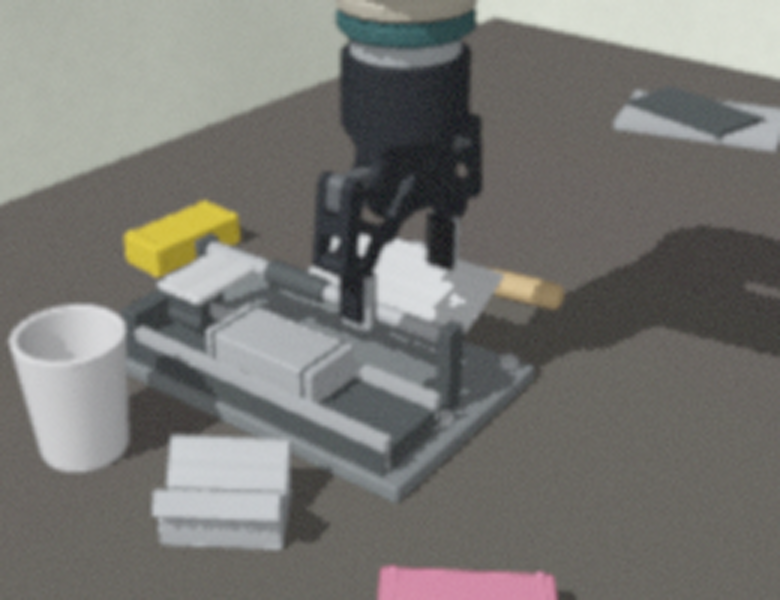

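View pics/w2.png

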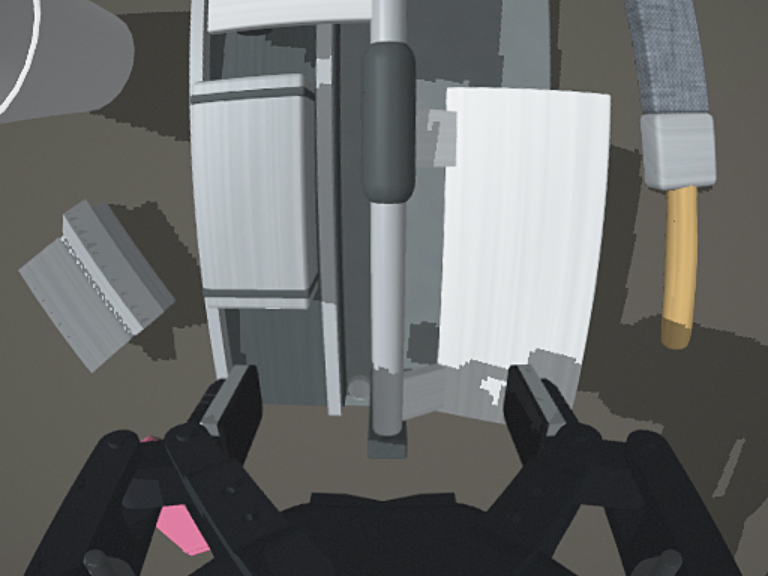

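Call:
{"op": "drive_tool", "data": {
  "moves": [0,0,0,0.5,0,0,0,0,0,0,0.5,0,0,0,0,0,0,0.5,0,0,0,0,0,0,0.5,0,0,0,0,0,0,0,0,0,0]
}}

```text
t: 3.68
tool_pos: [459.1, 42.3, 51.1]
eef_rot: [0.999, 0.041, -0.0, 0.0]
force: [0.1, 0.3, 1.6]
width: 85.3
```

Call:
{"op": "drive_tool", "data": {
  "moves": [0,0,0,0.5,0,0,0,0,0,0,0.5,0,0,0,0,0,0,0,0,0,0]
}}

```text
t: 4.05
tool_pos: [459.4, 43.0, 41.3]
eef_rot: [0.999, 0.042, 0.0, -0.001]
force: [-0.6, 4.1, 5.8]
width: 85.2
```

Call:
{"op": "drive_tool", "data": {
  "moves": [0,0,0,0.4,0,0,0,0,0,0,0.4,0,0,0,0,0,0,0,0,0,0]
}}

```text
t: 4.42
tool_pos: [459.9, 42.9, 33.9]
eef_rot: [0.999, 0.042, 0.001, -0.0]
force: [-0.9, 4.1, 7.9]
width: 85.7
```

Run:
```python
from h import *
from plant import r
f=r.grab_frame('side');g=r.grab_frame('wrist')
cv2.imwrite('pics/s3.png',cv2.resize(f[140:270,170:330],None,fx=4.5,fy=4.5,interpolation=cv2.INTER_CUBIC))
cv2.imwrite('pics/w3.png',cv2.resize(g,None,fx=1.5,fy=1.5))
s=r.sense();print(s['t'],s['tool_pos'],s['eef_rot'],s['force'])
```

```text
4.525 [459.85  42.87  34.03] [ 1.    0.04  0.   -0.  ] [-1.16  4.08  7.12]
```

View pics/s3.png

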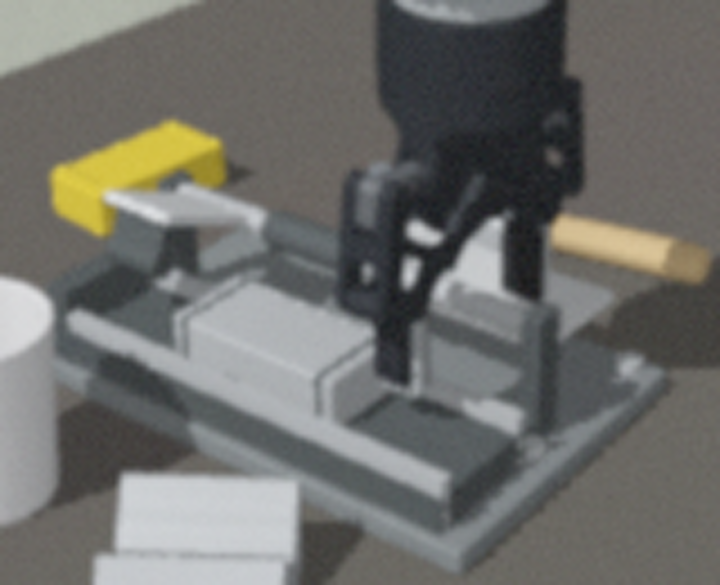

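View pics/w3.png

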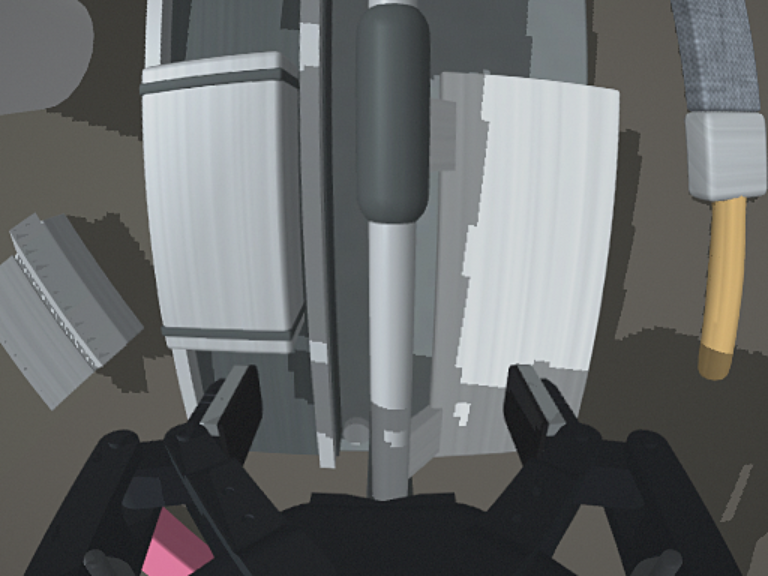

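Call:
{"op": "drive_tool", "data": {
  "moves": [0,0,0,0.2,0,0,0,0,0,0,0.1,0,0,0,0,0,0,0,0,0,0]
}}

```text
t: 4.9
tool_pos: [460.1, 43.0, 31.3]
eef_rot: [0.999, 0.042, 0.001, -0.0]
force: [-2.0, 5.3, 8.5]
width: 85.2
```

Call:
{"op": "drive_tool", "data": {
  "moves": [0,0.4,0,0,0,0,0,0,0.4,0,0,0,0,0,0,0.4,0,0,0,0,0,0,0.4,0,0,0,0,0,0,0.4,0,0,0,0,0,0,0.4,0,0,0,0,0,0,0,0,0,0,0,0]
}}

```text
t: 5.78
tool_pos: [482.9, 43.8, 30.3]
eef_rot: [0.999, 0.041, -0.0, 0.001]
force: [-3.1, -0.2, 5.9]
width: 85.3
```

Run:
```python
from h import *
from plant import r
f=r.grab_frame('side');g=r.grab_frame('wrist')
cv2.imwrite('pics/s4.png',cv2.resize(f[140:270,170:330],None,fx=4.5,fy=4.5,interpolation=cv2.INTER_CUBIC))
cv2.imwrite('pics/w4.png',cv2.resize(g,None,fx=1.5,fy=1.5))
s=r.sense();print(s['t'],s['tool_pos'],s['eef_rot'],s['force'])
```

```text
5.875 [482.91  43.83  30.34] [ 1.    0.04 -0.    0.  ] [-3.04 -1.26  5.45]
```

View pics/s4.png

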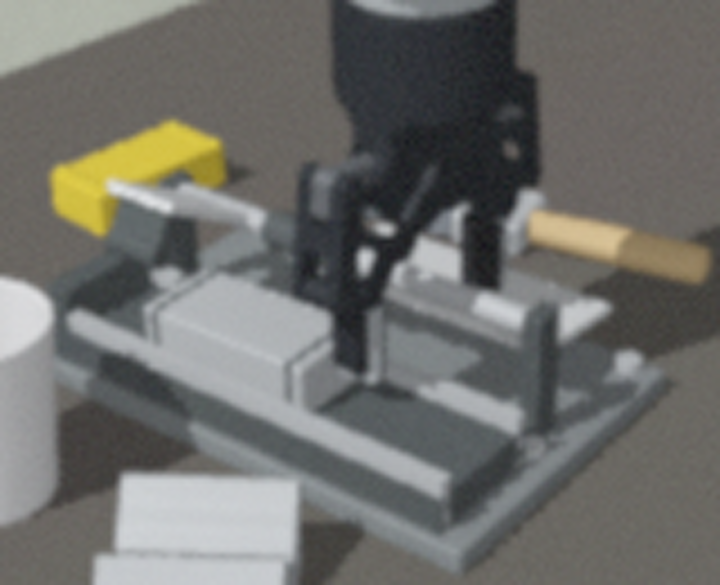

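View pics/w4.png

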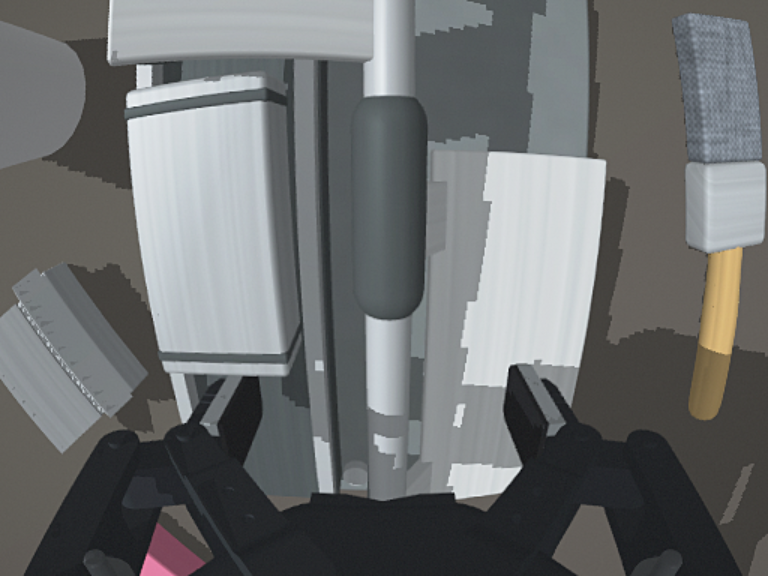

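Run:
```python
from h import *
from plant import r
S=r.camera_params('side');th=np.radians(4.65);c,s=np.cos(th),np.sin(th)
for u,v in [(140+262/4-.4,160+163/4-.4),(170+172/4.5-.4,140+212/4.5-.4)]:
    o,d=ray(S,u,v);t=np.array([547.5,48.2,0]);o=o-t
    F=lambda p:np.array([c*p[0]+s*p[1],-s*p[0]+c*p[1],p[2]])
    o,d=F(o),F(d);p=o+d*(35-o[0])/d[0];print(p,np.arctan2(p[2]-66,p[1]))
```

```text
[35.   66.51 66.89] 0.013390206703804265
[35.   55.9  93.26] 0.4537646442357716
```

Call:
{"op": "drive_tool", "data": {
  "moves": [0,0,0,0.3,0,0,0,0,0,0,0,0,0,0,0,0,0,0,0,0,0]
}}

```text
t: 6.25
tool_pos: [483.2, 44.5, 27.8]
eef_rot: [0.999, 0.042, 0.0, 0.0]
force: [-3.8, 2.2, 7.7]
width: 85.3
```

Run:
```python
from h import *
from plant import r
P=r.camera_params('wrist')
f=r.grab_frame('side');g=r.grab_frame('wrist')
cv2.imwrite('pics/s5.png',cv2.resize(f[140:270,170:330],None,fx=4.5,fy=4.5,interpolation=cv2.INTER_CUBIC))
cv2.imwrite('pics/w5.png',cv2.resize(g,None,fx=1.5,fy=1.5))
s=r.sense();print(s['t'],s['tool_pos'],s['eef_rot'],s['force'])
th=np.radians(4.65);R=np.array([[np.cos(th),-np.sin(th)],[np.sin(th),np.cos(th)]])
for u,v in[(200,373),(200,90),(258,372),(258,75)]: print((wonz(P,u/1.5,v/1.5,56)-[547.5,48.2])@R)
```

```text
6.35 [483.17  44.47  27.75] [1.   0.04 0.   0.  ] [-3.92  2.81  8.56]
[-51.64  59.31]
[32.  50.6]
[-50.23  39.74]
[34.48 34.25]
```

View pics/s5.png

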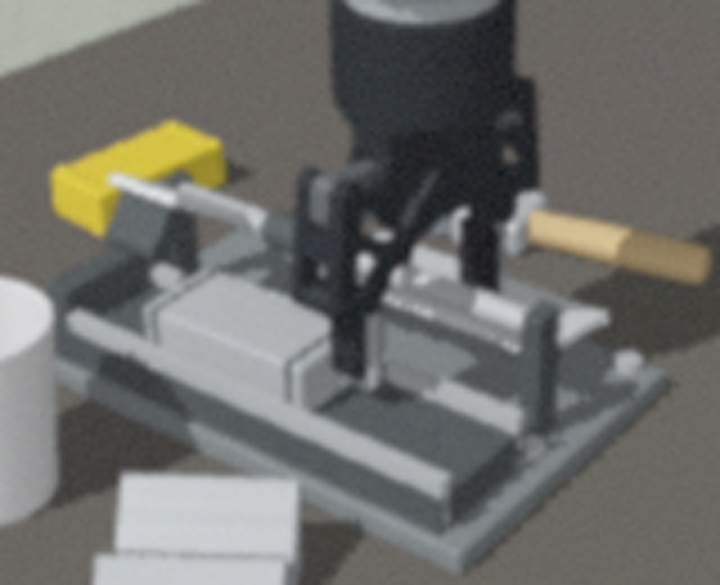

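View pics/w5.png

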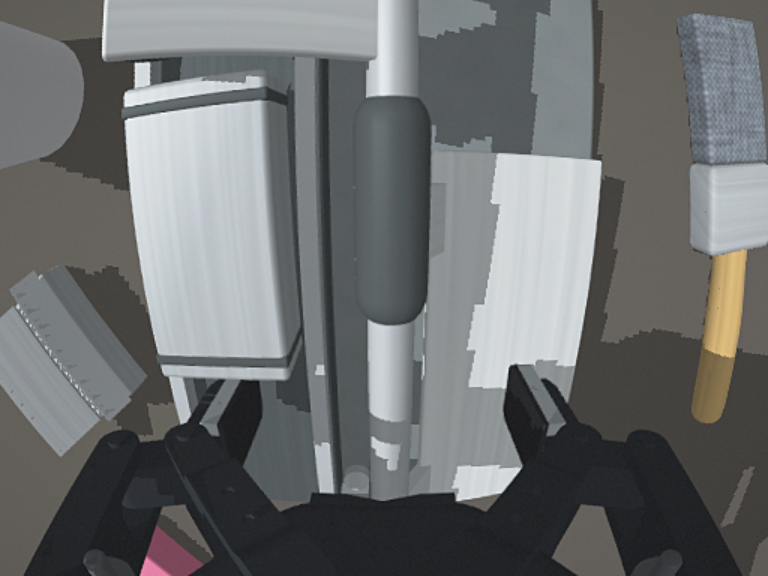

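Call:
{"op": "drive_tool", "data": {
  "moves": [0,0.5,0,0,0,0,0,0,0.5,0,0,0,0,0,0,0.5,0,0,0,0,0,0,0.5,0,0,0,0,0,0,0.5,0,0,0,0,0,0,0.5,0,0,0,0,0,0,0.5,0,0,0,0,0,0,0.5,0,0,0,0,0,0,0,0,0,0,0,0]
}}

```text
t: 7.48
tool_pos: [522.9, 47.0, 27.4]
eef_rot: [0.999, 0.041, -0.0, 0.001]
force: [-3.1, -1.5, 5.2]
width: 85.3
```

Call:
{"op": "drive_tool", "data": {
  "moves": [0,0.2,0,0,0,0,0,0,0.1,0,0,0,0,0,0,0,0,0,0,0,0]
}}

```text
t: 7.85
tool_pos: [525.3, 47.3, 27.3]
eef_rot: [0.999, 0.041, -0.001, 0.001]
force: [-5.2, -1.7, 7.4]
width: 85.2
```

Run:
```python
from h import *
from plant import r
P=r.camera_params('wrist')
f=r.grab_frame('side');g=r.grab_frame('wrist')
cv2.imwrite('pics/s6.png',cv2.resize(f[140:270,170:330],None,fx=4.5,fy=4.5,interpolation=cv2.INTER_CUBIC))
cv2.imwrite('pics/w6.png',cv2.resize(g,None,fx=1.5,fy=1.5))
s=r.sense();print(s['t'],s['tool_pos'],s['eef_rot'],s['force'])
```

```text
7.95 [525.33  47.28  27.29] [ 1.    0.04 -0.    0.  ] [-5.54 -1.44  7.51]
```

View pics/s6.png

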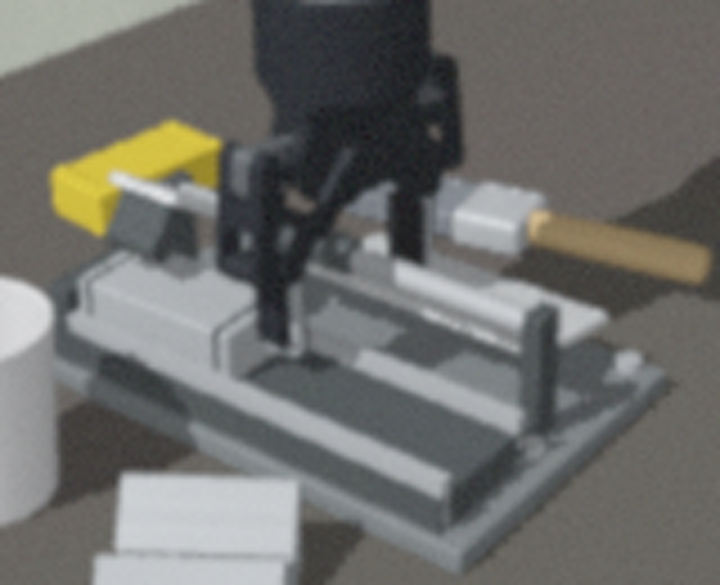

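View pics/w6.png

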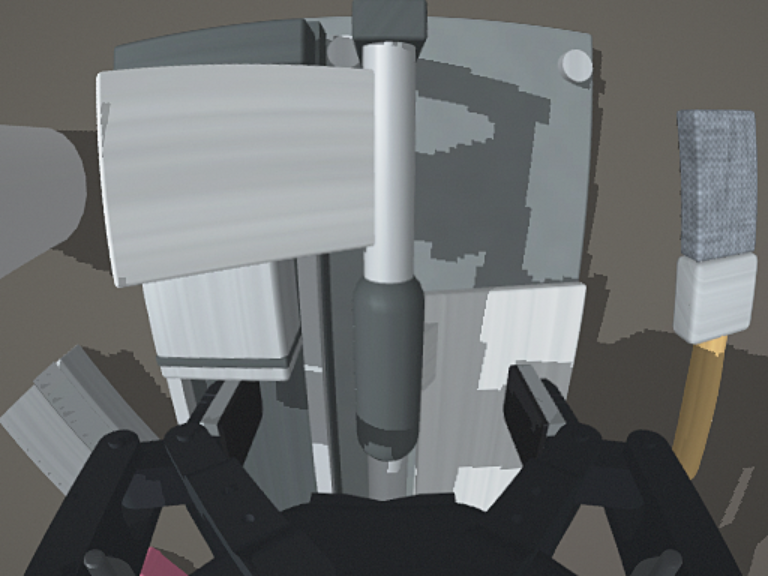

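Call:
{"op": "drive_tool", "data": {
  "moves": [0,0.1,0,0,0,0,0,0,0.1,0,0,0,0,0,0,0,0,0,0,0,0]
}}

```text
t: 8.32
tool_pos: [526.0, 47.4, 27.2]
eef_rot: [0.999, 0.042, -0.003, 0.001]
force: [-12.4, -2.8, 11.2]
width: 85.3
```

Call:
{"op": "drive_tool", "data": {
  "moves": [0,0.1,0,0,0,0,0,0,0.1,0,0,0,0,0,0,0,0,0,0,0,0]
}}

```text
t: 8.7
tool_pos: [526.2, 47.5, 27.1]
eef_rot: [0.999, 0.042, -0.005, 0.001]
force: [-24.0, -4.7, 20.0]
width: 85.3
```

Call:
{"op": "drive_tool", "data": {
  "moves": [0,-0.2,0,0,0,0,0,0,-0.3,0,0,0,0,0,0,-0.3,0,0,0,0,0,0,0,0,0,0,0,0]
}}

```text
t: 9.2
tool_pos: [523.5, 47.0, 28.5]
eef_rot: [0.999, 0.042, 0.002, 0.001]
force: [2.5, -0.3, 5.8]
width: 85.4
```

Run:
```python
from h import *
from plant import r
P=r.camera_params('wrist')
g=r.grab_frame('wrist')
cv2.imwrite('pics/w7.png',cv2.resize(g,None,fx=1.5,fy=1.5))
s=r.sense();print(s['t'],s['tool_pos'],s['eef_rot'],s['force'])
```

```text
9.25 [523.47  46.97  28.49] [1.   0.04 0.   0.  ] [ 2.06 -1.12  6.37]
```

View pics/w7.png

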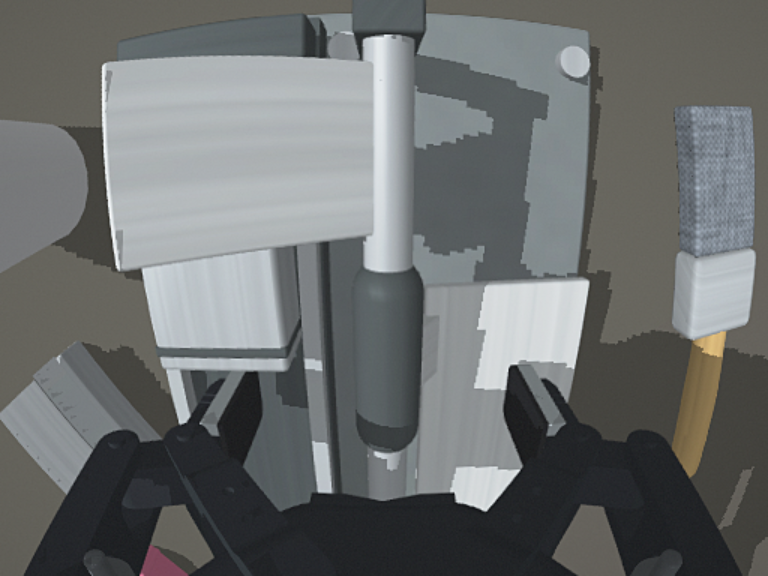

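Call:
{"op": "drive_tool", "data": {
  "moves": [0,-0.3,0,0,0,0,0,0,-0.2,0,0,0,0,0,0,0,0,-0.3,0,0,0,0,0,0,-0.4,0,0,0,0,0,0,-0.4,0,0,0,0,0,0,-0.4,0,0,0,0,0,0,-0.4,0,0,0,0,0,0,-0.6,0,0,0,0,0,0,-1,0,0,0]
}}

```text
t: 10.38
tool_pos: [516.7, 47.3, 62.5]
eef_rot: [0.999, 0.042, -0.0, -0.0]
force: [-0.2, 0.2, 0.5]
width: 84.8
```

Call:
{"op": "drive_tool", "data": {
  "moves": [0,0,0,-2,0,0,0,0,0,0,-3,0,0,0,0,0,0,-4,0,0,0,0,-4,0,-4,0,0,0,0,-4,0,0,0,0,0,0,0,0,0,0,0,0]
}}

```text
t: 11.12
tool_pos: [435.9, 40.6, 193.4]
eef_rot: [0.999, 0.041, 0.001, 0.0]
force: [0.3, 0.1, -0.8]
width: 85.3
```

Run:
```python
from h import *
from plant import r
import json
P=r.camera_params('wrist');json.dump({k:np.array(v).tolist() for k,v in P.items()},open('w8.json','w'))
g=r.grab_frame('wrist');f=r.grab_frame('side')
cv2.imwrite('pics/w8.png',cv2.resize(g,None,fx=1.5,fy=1.5))
cv2.imwrite('pics/s8.png',cv2.resize(f[160:300,140:340],None,fx=4,fy=4,interpolation=cv2.INTER_CUBIC))
s=r.sense();print(s['t'],s['tool_pos'],s['force'])
```

```text
11.225 [437.49  40.59 192.95] [ 0.75 -0.49  1.32]
```

View pics/w8.png

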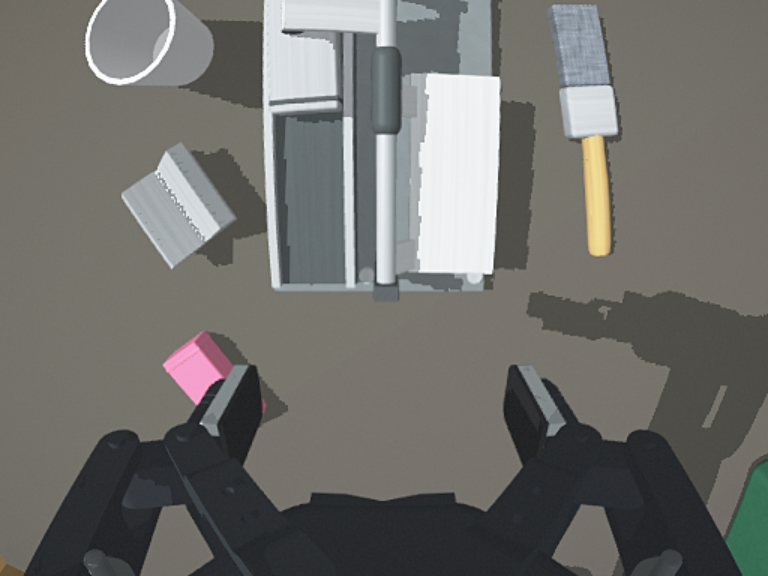

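View pics/s8.png

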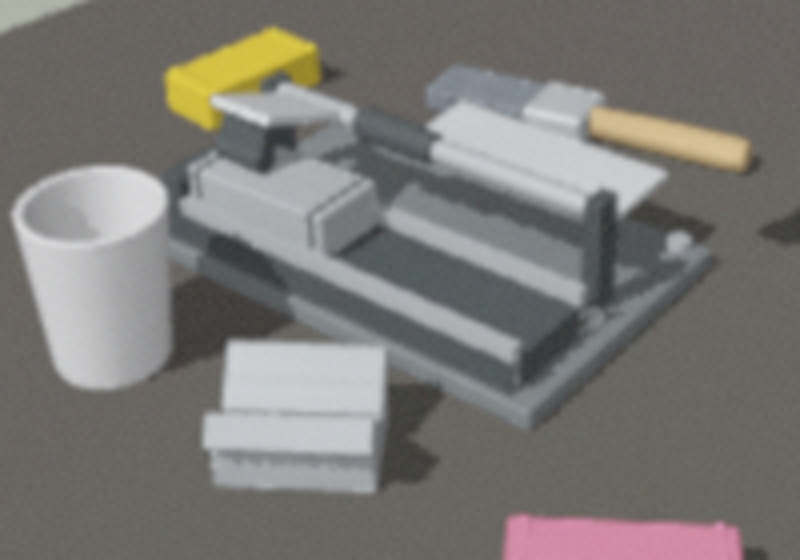

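Run:
```python
from h import *
from plant import r
import json
P=json.load(open('w8.json'));S=r.camera_params('side');T=r.camera_params('top')
th=np.radians(4.65);R=np.array([[np.cos(th),-np.sin(th)],[np.sin(th),np.cos(th)]]);t=[547.5,48.2]
for u,v in[(275,113),(305,111),(340,108)]: print('w near end',(wonz(P,u/1.5,v/1.5,56)-t)@R)
a=[(onz(S,140+u/4,160+v/4,56)-t)@R for u,v in [(402,258),(312,218)]];print(a,a[1]-a[0])
f=r.grab_frame('top');cv2.imwrite('pics/t9.png',cv2.resize(f[120:260,160:360],None,fx=4,fy=4,interpolation=cv2.INTER_CUBIC))
```

```text
w near end [-11.79  69.38]
w near end [-11.47  50.14]
w near end [-10.27  28.24]
[array([-66.25,  78.75]), array([-9.43, 77.97])] [56.82 -0.78]
```

View pics/t9.png

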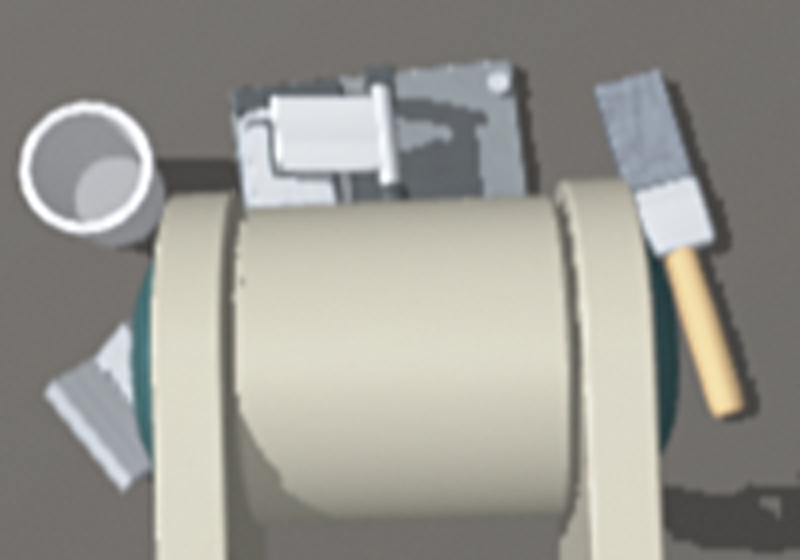

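```bash
python3 -c "
from plant import r
print(r.hand_in())"
```

```text
the job is handed in; nothing more can be done
None
```

I loaded the fixture and handed the job in at about 11 s. The piece is home against the end stop and the flap is down on it. The hand-in gave no verdict.

- **How it was done:** With the gripper fully open and its jaws across the channel, one fingertip pressed the long plate down with about 8 N. The other pushed the grey tube piece about 60 mm along the channel. At the stop the arm stalled and the push force rose from about 5 N to 24 N. I then backed off, lifted slowly so the flap came down, and moved clear.
- **Flap angle:** From the side picture the flap was at about 0.45 rad while the piece was still short of the foot. I then pressed it about 2.5 mm further down while the piece was at about x = -9 mm.
- **Piece position:** The wrist view puts its near end at x ≈ -11 mm, so its centre is at about +34 mm.
- **Other checks:** The flap rests on the piece, the arm is clear with wrist force near zero, and the cup, V-block and brush look unmoved.

**Disagreements and limits:**
- The side camera gave 57 mm of piece travel against about 60 mm expected, and its fixture points lay 4–5 mm off in y. I relied on the wrist and top views and on the force at the stop.
- The flap's force on the piece could not be measured.
- In the last top view the arm hid part of the fixture and the V-block.

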